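# Lock the incense pot into its altar holder

## Robot

A 7-joint arm with a two-finger parallel gripper is mounted at the origin on the work surface. World frame = base frame: x ahead of the robot, y to its left, z up, the work surface at z = 0. Lengths are in m, angles in degrees, forces in N, time in s.
With the tool pointing down it reaches from about 0.425 to 0.875 m from the base axis. Payload 4.7 kg.
Tool frame: the origin (TCP) lies between the finger pads; the fingertips stand env.finger_overhang ahead of it and the grasp point (between the pads) lies 5 mm behind it (env.finger_overhang is the distance from the TCP to the fingertips, in m); z points along the fingers, y is the line along which they close (so a half turn about z gives the same grasp; the last joint's range is limited). The gripper opens to 87 mm and grips with 3 to 60 N. Pads are 19 mm wide; open, the fingers measure 117 mm over their backs; the gripper's body (75 mm by 190 mm) begins 51 mm behind the grasp point.
Start: joints at [66.469, 18.392, -4.016, 83.108, 1.295, 78.541, -3.26], TCP at [0.268, -0.592, 0.237] pointing down, gripper open.
Joint ranges: [-163.93, 163.93], [-17.29, 119.83], [-79.2, 71.16], [3.27, 140.29], [-89.18, 269.18], [5.43, 117.66], [-154.24, 154.24]. Speed limits (degrees/s): [147.25, 147.25, 180, 180, 180, 180, 180].

## Interface

Orientations are given as [roll, pitch, yaw] about the fixed x, y, z axes, in that order (R = Rz(yaw) Ry(pitch) Rx(roll)).
In Python, from cell import telemetry, eyes, env, models gives the robot as it stands. The module is installed in compiled form; this text tells all that it offers.
- The arm moves only by the tool drive_tool, never from a script. Its arguments are lists of equal length, an entry for each row: "angular": the turn, a rotation vector about the tool's x, y, z in rad, a list of three; "delta_pos": the shift along the tool's x, y, z in cm, a list of three; "gripper": the finger opening in cm, from 0 to 8.7. A call has 1 to 20 rows; each row shifts and turns the commanded pose from where the row before left it, along the tool's axes as they then stand; what a row does not reach is not made up. A row lasts 1/10 s, in which the tool goes at most 50 mm and 8.59 degrees, less where a joint would pass 70% of its speed; a pose out of reach is approached as far as the arm can. A call with a gripper value outside its range is refused whole. The fingers move at their own pace and stop on an object; "squeeze" is the grip in N (left out, the last holds). Time passes only in rows, so rows that do not move let the fingers close. It gives the time, the measured TCP pose, the force, the opening and the grip force at its end, in the units of the state.
- telemetry.get_obs(): the state, without advancing time (a new reading comes with each control period).
- eyes.read_camera(name): name is "side" or "top" or "wrist"; returns a dict with "pixels" (420x560x3 uint8, red, green, blue), "mtx" (3x3 intrinsics, pixels), "D" ([k1, k2, p1, p2, k3] as OpenCV has them; the pictures are not rectified), "origin" and "orientation" of the camera in the world. Camera axes: x right, y down, z forward; pixel columns grow to the right and rows downward; lengths in m; the calibration is good to about 2 mm. A picture is of the moment at which its call begins. There is no depth.
- env.sign_off(): hands the job in; it is judged then, once.
Trained networks look in a picture, given as the dict that the camera call returned (one of the last four; its "shot" number tells which), for a name from the list of things; names that differ only in an ending like _2 or _b are one class to them, and where a whole thing is asked for, a point or a joint stands for the part that bears it (a point fixed in the world has none). Each returns a list of dicts, best first, with "p" (0 to 1); they miss things now and then, are a little off and sometimes report something else, mostly with a low value. They report only what shows in the picture. A call takes as long as a camera call. They do not tell look-alikes from the thing itself.
- models.search_frame(picture, target): "centre" ([column, row] in pixels, amid what is visible of it).
- models.cut_out(picture, target): "pixels" (420x560 bool, what is visible of it) and "centre" ([column, row] in pixels, amid what is visible of it).
The state is a dict: "time_s": time; "qpos": joint angles; "joint_velocities": joint speeds; "effort": joint torques, N m; "tool_pos": TCP position; "tool_rot": TCP orientation; "force": force on the tool from outside, world axes, zero at the start; "wrist_torque": the same for the moment, N m; "grip_width": finger opening in m; "grasp_force": force on a finger pad.
Only numpy, scipy, OpenCV 4.12 (cv2) and the standard library are available. Lean on these libraries where they do the work, as an engineer would, in place of code of your own. Each camera call takes 0.05 s, during which the arm holds its last target. There are 200 camera calls.

## Task

So that it cannot be knocked over, lock the stainless steel incense pot into its marble holder: keep it upright, bring it down in front of the open end of the brass track, slide its round foot in under the two brass lips until it is fully home at the closed end, and let go of it there. Do not shift or tip the red candle cup that stands nearby.

Things in the scene. Friction and masses are not known exactly. Their poses are not given: they have to be found in the camera images.
- incense_pot: Loose empty pot of plain stainless steel, about 0.25 kg, upright on the table: round foot disc 84 mm across, 6 mm thick; on its middle a straight round open-topped cup 48 mm across, up to 90 mm above the underside. Round: yaw does not matter. Grip the cup across, e.g. 62 mm above the underside. Origin: centre of the foot's underside; z up.
- holder: Fixed white marble slab with a brass track on it. Origin: on the table below the middle of the track's open end; +x runs level into the track (turned up to 30 deg from world x), z up. Slab x -110 to 140, y +-62, top at z 12 mm; x < 0 is a bare landing. Two flared brass guides, tops at z 26, lead in from x -30 mm, where they are 128 mm apart. Track: see home.
- home (a point): Where the pot's origin is when fully home: on the slab's top, 80 mm inside the open end; axes as holder. The foot then touches the end stop, 42 mm farther on. Channel 96 mm wide for the 84 mm foot; brass lips overhang it, underside 14 and top 19 mm above the slab (walls and stop too), with a 64 mm slot between them for the cup: the foot cannot enter from above.
- candle_cup: Loose bystander, not to be moved: a red candle cup on the same round foot (84 mm), red cup 48 mm across, with a short cream candle standing up in it, about 100 mm high in all. Origin: centre of its underside; z up.
Mind the look-alikes: they are no part of the job. What is shaped like the incense_pot but green or pink is not meant.

How it is judged:
By the outcome, as a careful person would: the job done as asked, in the order asked, and still so for the second after the job is handed in, with the robot touching nothing.
It also fails if it takes over 40 s, if anything falls off the work surface, if the arm or the gripper's body presses on something with over 40 N, if the wrist force passes 120 N, or if a joint passes its speed limit or range.

## Working session

There is one attempt and no reset: what is moved stays moved. The work goes in short steps, Python scripts to look and compute and a tool call to move; the robot and the scene stay as the last step left them, time stands still between calls to the robot, and variables do not carry over. Pictures are saved under pics/ and viewed, at most 10 in all, crops included, and the job is handed in when it is done.

Besides the shell and the picture viewer there is one more tool, called after ">>>" as name(argument=value, ...) on one line, values as JSON. drive_tool: Moves the arm, as the interface text tells. Its arguments: {"type":"object","properties":{"angular":{"type":"array","items":{"type":"array","items":{"type":"number"}}},"delta_pos":{"type":"array","items":{"type":"array","items":{"type":"number"}}},"gripper":{"type":"array","items":{"type":"number"}},"squeeze":{"type":"number"}},"required":["angular","delta_pos","gripper"]}

```bash
mkdir -p pics; cat > h.py <<'E'
import numpy as np, cv2
from scipy.spatial.transform import Rotation as R
from cell import telemetry, eyes, env, models
def rot(o):
    o=np.array(o,float)
    return o if o.shape==(3,3) else R.from_euler('xyz',o,degrees=True).as_matrix()
def ray(c,px):
    u=cv2.undistortPoints(np.array(px,float).reshape(-1,1,2),np.array(c['mtx']),np.array(c['D'])).reshape(-1,2)
    return np.c_[u,np.ones(len(u))]@rot(c['orientation']).T
def onz(c,px,z):
    d=ray(c,px);o=np.array(c['origin']);return o+d*((z-o[2])/d[:,2])[:,None]
def proj(c,P):
    Rm=rot(c['orientation']).T
    return cv2.projectPoints(np.array(P,float).reshape(-1,3),cv2.Rodrigues(Rm)[0],-Rm@np.array(c['origin']),np.array(c['mtx']),np.array(c['D']))[0].reshape(-1,2)
def save(c,n): cv2.imwrite('pics/'+n,c['pixels'][:,:,::-1])
E
python3 - <<'E'
from h import *
print(env.finger_overhang, telemetry.get_obs())
for n in('top','side'):
    c=eyes.read_camera(n); save(c,n+'1.png'); print(n,c['origin'],c['orientation'])
    for t in('incense_pot','holder','candle_cup'):
        for r in models.cut_out(c,t)[:5]:
            print(t,round(r['p'],2),r['centre'],onz(c,[r['centre']],0.05)[0].round(3))
E
```

```text
0.014 {'time_s': 0.0, 'qpos': array([66.4714854 , 18.43891797, -4.01361791, 83.17494168,  1.29771251,
       78.53995884, -3.25874492]), 'joint_velocities': array([-0.04362624, -0.06869751,  0.05980031, -0.06886333,  0.01360194,
        0.02513007, -0.03490478]), 'effort': array([ 4.46365621e-04, -4.91286278e+01, -4.03846074e-01, -3.12530708e+01,
       -6.39531109e-02,  4.38610185e-02,  1.86804737e-04]), 'tool_pos': array([ 0.26756662, -0.59180262,  0.23546249]), 'tool_rot': array([-1.79891566e+02,  8.97618634e-03,  2.43382542e+01]), 'force': array([-0.75237146, -0.48492825,  0.3335978 ]), 'wrist_torque': array([-0.00522412,  0.02913815,  0.02458825]), 'grasp_force': 0.0, 'grip_width': 0.08692281502331976}
top [ 0.35459987 -0.09307403  1.2154351 ] [-169.80136752    0.51245791  -90.82546562]
incense_pot 0.86 [330.9, 156.0] [ 0.716 -0.226  0.05 ]
incense_pot 0.61 [425.6, 221.9] [ 0.55  -0.444  0.05 ]
incense_pot 0.56 [359.5, 211.5] [ 0.577 -0.29   0.05 ]
holder 0.77 [164.0, 231.3] [0.537 0.176 0.05 ]
candle_cup 0.75 [291.6, 275.2] [ 0.429 -0.125  0.05 ]
side [0.3022017  0.81433422 0.75019854] [-127.67877181   -0.48469116 -162.76845112]
incense_pot 0.94 [257.5, 147.9] [ 0.713 -0.343  0.05 ]
incense_pot 0.91 [292.5, 168.6] [ 0.586 -0.266  0.05 ]
incense_pot 0.79 [318.6, 145.8] [ 0.548 -0.409  0.05 ]
incense_pot 0.75 [237.5, 171.9] [ 0.722 -0.205  0.05 ]
holder 0.82 [251.9, 301.5] [0.531 0.219 0.05 ]
candle_cup 0.88 [340.9, 217.7] [ 0.419 -0.093  0.05 ]
```

View pics/top1.png

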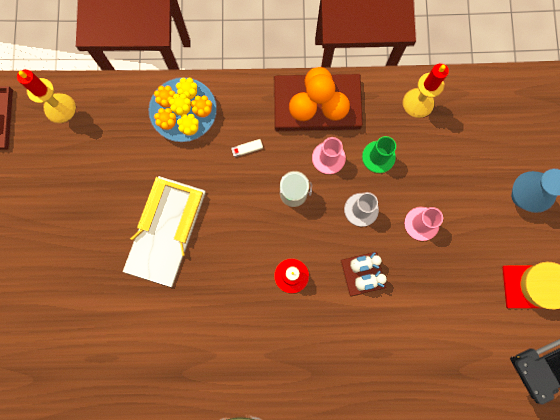

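View pics/side1.png

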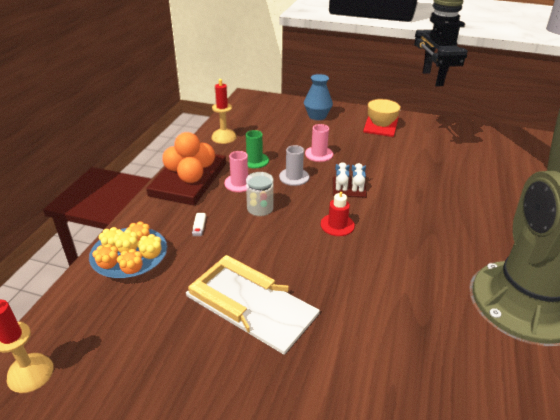

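Both views show the steel pot at top (361,209) / side (294,165). The pink and green ones are decoys. The holder's open end faces the robot, near top (150,255). I'll now fit poses.

```bash
cat > fit.py <<'E'
from h import *
from scipy.optimize import minimize
a=np.linspace(0,2*np.pi,40); cs=np.c_[np.cos(a),np.sin(a)]
circ=lambda r,z:np.c_[r*cs,np.full(40,z)]
POT=[np.r_[circ(.042,0),circ(.042,.006)],np.r_[circ(.024,.006),circ(.024,.09)]]
box=lambda x0,x1,y0,y1,z0,z1:np.array([[x,y,z] for x in(x0,x1) for y in(y0,y1) for z in(z0,z1)])
HOL=[box(-.11,.14,-.062,.062,0,.012),box(0,.132,-.057,.057,.012,.031)]
def mask(c,parts,p,s=4):
    m=np.zeros((420*s,560*s),np.uint8); th=p[2] if len(p)>2 else 0
    z=p[3] if len(p)>3 else 0
    M=R.from_euler('z',th).as_matrix()
    for q in parts:
        h=cv2.convexHull((proj(c,q@M.T+[p[0],p[1],z])*s+s/2).astype(np.float32)).astype(np.int32)
        cv2.fillConvexPoly(m,h,1)
    return cv2.resize(m.astype(np.float32),(560,420),interpolation=cv2.INTER_AREA)
def fit(cams,masks,parts,p0,step):
    f=lambda p:sum(np.abs(mask(c,parts,p)-m).sum()/m.sum() for c,m in zip(cams,masks))
    S=[p0]+[np.array(p0)+np.eye(len(p0))[i]*step[i] for i in range(len(p0))]
    r=minimize(f,p0,method='Nelder-Mead',options=dict(initial_simplex=S,xatol=1e-4,fatol=1e-4))
    return r.x,r.fun
def pick(c,t,P):
    u=proj(c,[P])[0]
    return min(models.cut_out(c,t),key=lambda r:np.hypot(*(np.array(r['centre'])-u)))['pixels']
E
python3 - <<'E'
from fit import *
cs_=[eyes.read_camera('top'),eyes.read_camera('side')]
for t,parts,p0,st in(('incense_pot',POT,[.575,-.285],[.01,.01]),('candle_cup',POT,[.425,-.12],[.01,.01]),('holder',HOL,[.5,.18,-.3],[.02,.02,.1])):
    ms=[pick(c,t,[p0[0],p0[1],.04]) for c in cs_]
    print(t,fit(cs_,ms,parts,p0,st))
    for c,m in zip(cs_,ms): print('  ',fit([c],[m],parts,p0,st))
E
```

```text
incense_pot (array([ 0.59130859, -0.30283334]), np.float64(0.10362377524228322))
   (array([ 0.59060425, -0.30274591]), np.float64(0.036546610169491525))
   (array([ 0.59216471, -0.30262471]), np.float64(0.05470717884130982))
candle_cup (array([ 0.43095492, -0.12441352]), np.float64(0.25620094191522763))
   (array([ 0.4309676 , -0.12445604]), np.float64(0.0392219387755102))
   (array([ 0.43244182, -0.12546582]), np.float64(0.21428571428571427))
holder (array([ 0.53188097,  0.18857647, -0.31459509]), np.float64(0.070353704962027))
   (array([ 0.5308761 ,  0.19004853, -0.31208285]), np.float64(0.03171501224336033))
   (array([ 0.53172986,  0.18811129, -0.32528647]), np.float64(0.029154602255409934))
```

>>> drive_tool(angular=[[0, 0, 0.148], [0, 0, 0.148], [0, 0, 0.148], [0, 0, 0.148], [0, 0, 0.148], [0, 0, 0], [0, 0, 0], [0, 0, 0], [0, 0, 0], [0, 0, 0], [0, 0, 0], [0, 0, 0], [0, 0, 0], [0, 0, 0], [0, 0, 0], [0, 0, 0], [0, 0, 0], [0, 0, 0], [0, 0, 0], [0, 0, 0]], delta_pos=[[0, 0, 0], [0, 0, 0], [0, 0, 0], [0, 0, 0], [0, 0, 0], [1.55, -2.68, 0], [1.55, -2.68, 0], [1.55, -2.68, 0], [1.55, -2.68, 0], [1.55, -2.68, 0], [1.55, -2.68, 0], [1.55, -2.68, 0], [1.55, -2.68, 0], [1.55, -2.68, 0], [1.55, -2.68, 0], [1.55, -2.68, 0], [1.55, -2.68, 0], [1.55, -2.68, 0], [1.55, -2.68, 0]], gripper=[8.7, 8.7, 8.7, 8.7, 8.7, 8.7, 8.7, 8.7, 8.7, 8.7, 8.7, 8.7, 8.7, 8.7, 8.7, 8.7, 8.7, 8.7, 8.7])

```text
schema error: expected 20 entries
```

>>> drive_tool(angular=[[0, 0, 0.148], [0, 0, 0.148], [0, 0, 0.148], [0, 0, 0.148], [0, 0, 0.148], [0, 0, 0], [0, 0, 0], [0, 0, 0], [0, 0, 0], [0, 0, 0], [0, 0, 0], [0, 0, 0], [0, 0, 0], [0, 0, 0], [0, 0, 0], [0, 0, 0], [0, 0, 0], [0, 0, 0], [0, 0, 0], [0, 0, 0]], delta_pos=[[0, 0, 0], [0, 0, 0], [0, 0, 0], [0, 0, 0], [0, 0, 0], [1.55, -2.68, 0], [1.55, -2.68, 0], [1.55, -2.68, 0], [1.55, -2.68, 0], [1.55, -2.68, 0], [1.55, -2.68, 0], [1.55, -2.68, 0], [1.55, -2.68, 0], [1.55, -2.68, 0], [1.55, -2.68, 0], [1.55, -2.68, 0], [1.55, -2.68, 0], [1.55, -2.68, 0], [1.55, -2.68, 0], [0, 0, 0]], gripper=[8.7, 8.7, 8.7, 8.7, 8.7, 8.7, 8.7, 8.7, 8.7, 8.7, 8.7, 8.7, 8.7, 8.7, 8.7, 8.7, 8.7, 8.7, 8.7, 8.7])

```text
time_s: 2.8
tool_pos: [0.5943, -0.2967, 0.2363]
tool_rot: [-179.8, -0.1, -17.6]
force: [-0.1, 0.4, 0.9]
grip_width: 0.0871
grasp_force: 0.0
```

```bash
python3 - <<'E'
from fit import *
c=eyes.read_camera('wrist'); save(c,'w1.png'); o=telemetry.get_obs()
print(o['tool_pos'],o['tool_rot'],c['origin'])
try:
    m=pick(c,'incense_pot',[.591,-.303,.05]); x,f=fit([c],[m],POT,[.591,-.303],[.01,.01]); print(x,f)
except Exception as e: print(e); x=np.array([.591,-.303])
d=np.r_[x,.057]-o['tool_pos']; print((rot(o['tool_rot']).T@d*100).round(2))
E
```

```text
[ 0.59235202 -0.29969102  0.23628652] [-1.79913124e+02 -2.81342263e-04 -1.77612879e+01] [ 0.66508879 -0.31947634  0.38446733]
[ 0.59203122 -0.30260802] 0.03138305421515754
[ 0.06  0.31 17.93]
```

View pics/w1.png

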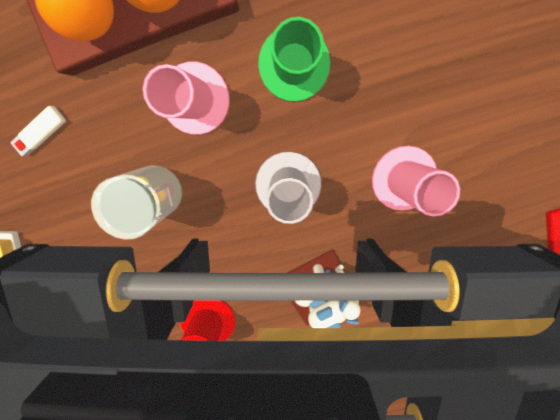

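The steel pot shows at (288,190) between the fingers, and its fit agrees with the first one. I'll descend and grip.

>>> drive_tool(angular=[[0, 0, 0], [0, 0, 0], [0, 0, 0], [0, 0, 0], [0, 0, 0], [0, 0, 0], [0, 0, 0], [0, 0, 0], [0, 0, 0], [0, 0, 0], [0, 0, 0], [0, 0, 0], [0, 0, 0], [0, 0, 0], [0, 0, 0], [0, 0, 0], [0, 0, 0], [0, 0, 0]], delta_pos=[[0, 0.1, 2.5], [0, 0.1, 2.5], [0, 0, 2.5], [0, 0, 2.5], [0, 0, 2.5], [0, 0, 2], [0, 0, 2], [0, 0, 1.4], [0, 0, 0], [0, 0, 0], [0, 0, 0], [0, 0, 0], [0, 0, 0], [0, 0, 0], [0, 0, 0], [0, 0, 0], [0, 0, 0], [0, 0, 0]], gripper=[8.7, 8.7, 8.7, 8.7, 8.7, 8.7, 8.7, 8.7, 8.7, 8.7, 4, 4, 4, 4, 4, 4, 4, 4], squeeze=25)

```text
time_s: 4.7
tool_pos: [0.5903, -0.304, 0.0578]
tool_rot: [-180.0, -0.0, -18.0]
force: [-0.2, 2.6, 2.0]
grip_width: 0.0479
grasp_force: 25.0
```

>>> drive_tool(angular=[[0, 0, 0], [0, 0, 0], [0, 0, 0], [0, 0, 0], [0, 0, 0], [0, 0, 0], [0, 0, 0], [0, 0, 0], [0, 0, 0], [0, 0, 0], [0, 0, 0], [0, 0, 0], [0, 0, 0], [0, 0, 0], [0, 0, 0], [0, 0, 0], [0, 0, 0], [0, 0, 0], [0, 0, 0], [0, 0, 0]], delta_pos=[[0, 0, -1.5], [0, 0, -2.5], [0, 0, -2.5], [0, 0, -2.5], [0, 0, -2.5], [0, 0, -2.5], [-1, -1.5, 0], [-2, -3.3, 0], [-2, -3.5, 0], [-2, -3.5, 0], [-2, -3.5, 0], [-2.1, -3.5, 0], [-2.1, -3.5, 0], [-2.1, -3.5, 0], [-2.1, -3.5, 0], [-2.1, -3.5, 0], [-2.1, -3.5, 0], [-2.1, -3.5, 0], [-2.1, -3, 0], [-1.3, -1.7, 0]], gripper=[4, 4, 4, 4, 4, 4, 4, 4, 4, 4, 4, 4, 4, 4, 4, 4, 4, 4, 4, 4])

```text
time_s: 6.7
tool_pos: [0.4689, 0.2053, 0.1983]
tool_rot: [-180.0, -0.0, -17.9]
force: [0.1, 0.9, -2.1]
grip_width: 0.0482
grasp_force: 25.0
```

```bash
python3 - <<'E'
from fit import *
cs_=[eyes.read_camera(n) for n in('top','side','wrist')]
save(cs_[1],'s2.png'); save(cs_[2],'w2.png'); o=telemetry.get_obs()
print(o['tool_pos'],o['tool_rot'],o['grasp_force'])
p=o['tool_pos']
for n,c in zip(('top','side','wrist'),cs_):
    try:
        m=pick(c,'holder',[.53,.19,.01]); print(n,'holder',m.sum(),fit([c],[m],HOL,[.5315,.1885,-.315],[.01,.01,.05]))
    except Exception as e: print(n,e)
hx=np.array([.5315,.1885,0]);M=R.from_euler('z',-.315).as_matrix()
t=hx+M@[-.062,0,.012]+[0,0,.0578]
print((rot(o['tool_rot']).T@(t-p)*100).round(2))
E
```

```text
[0.46966594 0.20329396 0.19812068] [ 1.79967534e+02 -5.73709680e-02 -1.78827047e+01] 24.999349544523284
top holder 3756 (array([ 0.53199501,  0.18922947, -0.31469025]), np.float64(0.4422424121405751))
side holder 6479 (array([ 0.53200188,  0.18778906, -0.32839893]), np.float64(0.03156351288779133))
wrist holder 21859 (array([ 0.58799822,  0.16946178, -0.31911826]), np.float64(0.06356077588178782))
[ 0.13 -0.52 12.83]
```

View pics/w2.png

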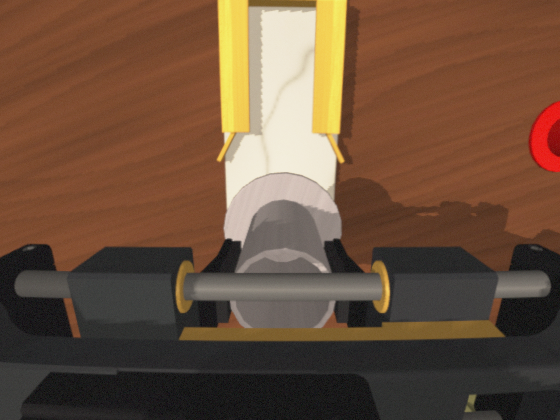

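View pics/s2.png

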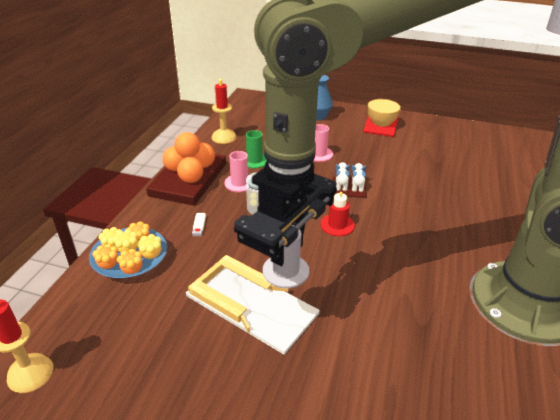

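Wrist view: the pot is upright, with its axis near column 283. The open-end lip corners are at about (248,131) and (314,131). I'll use those to check the lateral position.

```bash
python3 - <<'E'
from fit import *
c=eyes.read_camera('wrist');o=telemetry.get_obs();p=o['tool_pos']
P=onz(c,[[248.5,131],[313.5,131],[247.5,8],[315.5,8]],.031); print(P.round(4))
a=P[0:2].mean(0);print('open end mid',a,'width',np.linalg.norm(P[0]-P[1]), 'yaw',-90+np.degrees(np.arctan2(*(P[0]-P[1])[[1,0]])), np.degrees(np.arctan2(*(P[2:].mean(0)-a)[[1,0]])))
M=R.from_euler('z',-.317).as_matrix()
for h in(np.array([.5315,.1885,0]),a*[1,1,0]):
    t=h+M@[-.062,0,.012]+[0,0,.0578]; print((rot(o['tool_rot']).T@(t-p)*100).round(2), (M.T@(p-h)).round(4))
# held pot as seen by wrist
m=pick(c,'incense_pot',[p[0],p[1],p[2]-.03]); print('pot',fit([c],[m],POT,[p[0],p[1],0,p[2]-.0578],[.01,.01,.001,.01]),p)
E
```

```text
[[0.5453 0.212  0.031 ]
 [0.5246 0.1491 0.031 ]
 [0.6518 0.1749 0.031 ]
 [0.632  0.1145 0.031 ]]
open end mid [0.53494147 0.18054714 0.031     ] width 0.06615461653003825 yaw -18.243902997497045 -18.521732257490044
[-0.07 -0.76 12.78] [-0.0614 -0.0075  0.1976]
[ 0.5  -0.11 12.78] [-0.0671 -0.001   0.1976]
pot (array([0.4708916 , 0.20016729, 0.00052419, 0.13241517]), np.float64(0.3184419014084507)) [0.47086022 0.20051188 0.1976005 ]
```

Readings carry a few mm of noise, so I'll go down close to the slab and re-measure.

>>> drive_tool(angular=[[0, 0, 0], [0, 0, 0], [0, 0, 0], [0, 0, 0], [0, 0, 0], [0, 0, 0], [0, 0, 0], [0, 0, 0]], delta_pos=[[0, -0.3, 1.5], [0, 0, 2.0], [0, 0, 2], [0, 0, 2], [0, 0, 2], [0, 0, 1.5], [0, 0, 0.5], [0, 0, 0]], gripper=[4, 4, 4, 4, 4, 4, 4, 4])

```text
time_s: 7.9
tool_pos: [0.4706, 0.2049, 0.0816]
tool_rot: [179.9, 0.1, -18.1]
force: [-0.1, -0.4, -1.1]
grip_width: 0.0485
grasp_force: 25.0
```

```bash
python3 - <<'E'
from fit import *
pp=[]
for i in range(5):
    c=eyes.read_camera('wrist');o=telemetry.get_obs();pp.append(np.r_[o['tool_pos'],o['tool_rot'],c['origin']])
pp=np.array(pp);print(pp.round(4))
save(c,'w3.png')
p=pp[:,:3].mean(0);M=R.from_euler('z',-.317).as_matrix()
print(p,'in holder',(M.T@(p-[.5317,.1885,0])).round(4))
t=eyes.read_camera('top');
save(t,'t3.png')
E
```

```text
[[ 4.713000e-01  2.053000e-01  8.250000e-02 -1.799946e+02  9.900000e-03
  -1.806530e+01  5.417000e-01  1.822000e-01  2.296000e-01]
 [ 4.717000e-01  2.055000e-01  8.310000e-02 -1.799557e+02 -5.300000e-02
  -1.806370e+01  5.421000e-01  1.825000e-01  2.306000e-01]
 [ 4.719000e-01  2.056000e-01  8.340000e-02 -1.799422e+02 -8.200000e-02
  -1.806420e+01  5.424000e-01  1.826000e-01  2.313000e-01]
 [ 4.719000e-01  2.055000e-01  8.350000e-02 -1.799423e+02 -9.610000e-02
  -1.806450e+01  5.425000e-01  1.827000e-01  2.316000e-01]
 [ 4.718000e-01  2.055000e-01  8.350000e-02 -1.799459e+02 -9.120000e-02
  -1.806370e+01  5.425000e-01  1.827000e-01  2.317000e-01]]
[0.47171111 0.20548105 0.08320399] in holder [-0.0623 -0.0026  0.0832]
```

View pics/w3.png

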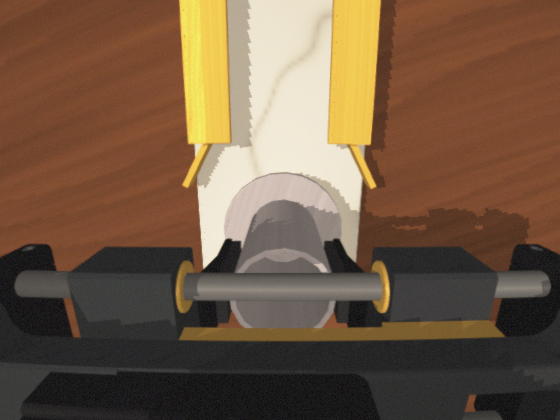

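Wrist view: the lip inner edges are at columns 230 and 329 (mid 279.5), and the foot is centred at about 283. So the pot sits 2 mm right of centre, which agrees with the top/side fit. I'll correct that, lower to just above the slab and slide in.

>>> drive_tool(angular=[[0, 0, 0], [0, 0, 0], [0, 0, 0], [0, 0, 0], [0, 0, 0], [0, 0, 0], [0, 0, 0], [0, 0, 0], [0, 0, 0], [0, 0, 0], [0, 0, 0], [0, 0, 0], [0, 0, 0], [0, 0, 0], [0, 0, 0], [0, 0, 0]], delta_pos=[[0, -0.2, 0.3], [0, 0, 0.5], [0, 0, 0.3], [0, 0, 0], [0, 0, 0], [1, 0, 0], [1.5, 0, 0], [1.5, 0, 0], [1.5, 0, 0], [1.5, 0, 0], [1.5, 0, 0], [1.5, 0, 0], [1.5, 0, 0], [0.7, 0, 0], [0, 0, 0], [0, 0, 0]], gripper=[4, 4, 4, 4, 4, 4, 4, 4, 4, 4, 4, 4, 4, 4, 4, 4])

```text
time_s: 9.8
tool_pos: [0.5872, 0.1696, 0.0713]
tool_rot: [180.0, 0.1, -18.0]
force: [-0.0, 0.3, -2.7]
grip_width: 0.0483
grasp_force: 25.0
```

```bash
python3 - <<'E'
from fit import *
for i in range(3): c=eyes.read_camera('wrist')
o=telemetry.get_obs();save(c,'w4.png')
p=o['tool_pos'];M=R.from_euler('z',-.317).as_matrix()
print(p,o['tool_rot'],o['force'],'in holder',(M.T@(p-[.5317,.1885,0])).round(4))
E
```

```text
[0.58698586 0.16983594 0.07150795] [ 1.79985492e+02  2.46219382e-02 -1.79974724e+01] [-0.15452144  0.12882561 -2.04840917] in holder [ 0.0583 -0.0005  0.0715]
```

View pics/w4.png

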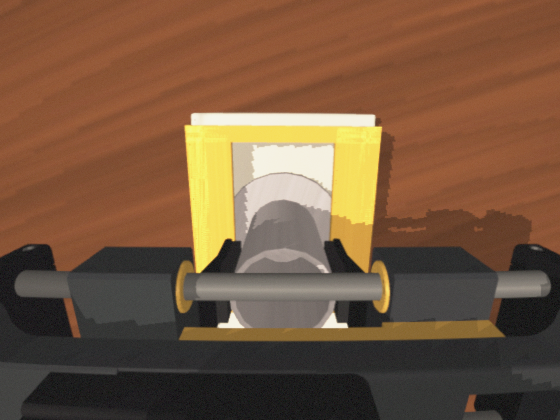

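The foot is under the lips with its front edge at row 172. The stop is at row 142, about 20 mm further. I'll go on gently.

>>> drive_tool(angular=[[0, 0, 0], [0, 0, 0], [0, 0, 0], [0, 0, 0], [0, 0, 0], [0, 0, 0], [0, 0, 0], [0, 0, 0], [0, 0, 0]], delta_pos=[[0.6, 0, 0.1], [0.6, 0, 0], [0.5, 0, 0], [0.2, 0, 0], [0.1, 0, 0], [0.1, 0, 0], [0.1, 0, 0], [0, 0, 0], [0, 0, 0]], gripper=[4, 4, 4, 4, 4, 4, 4, 4, 4])

```text
time_s: 10.85
tool_pos: [0.6071, 0.163, 0.0703]
tool_rot: [179.9, 0.2, -18.0]
force: [-5.2, 0.2, 1.0]
grip_width: 0.0481
grasp_force: 25.0
```

>>> drive_tool(angular=[[0, 0, 0], [0, 0, 0], [0, 0, 0], [0, 0, 0], [0, 0, 0]], delta_pos=[[0.1, 0, 0.1], [0.1, 0, 0], [0, 0, 0], [0, 0, 0], [0, 0, 0]], gripper=[4, 4, 4, 4, 4])

```text
time_s: 11.35
tool_pos: [0.6075, 0.163, 0.0702]
tool_rot: [179.9, 0.3, -18.0]
force: [-10.6, 0.6, 8.1]
grip_width: 0.0479
grasp_force: 25.0
```

```bash
python3 - <<'E'
from fit import *
c=eyes.read_camera('wrist')
o=telemetry.get_obs();save(c,'w5.png')
p=o['tool_pos'];M=R.from_euler('z',-.317).as_matrix()
print(p,o['tool_rot'],o['force'],'in holder',(M.T@(p-[.5317,.1885,0])).round(4))
E
```

```text
[0.60751108 0.16301211 0.07015798] [179.8762629    0.30298534 -17.99283313] [-10.2666689    0.22063741   7.58491921] in holder [ 0.08   -0.0006  0.0702]
```

View pics/w5.png

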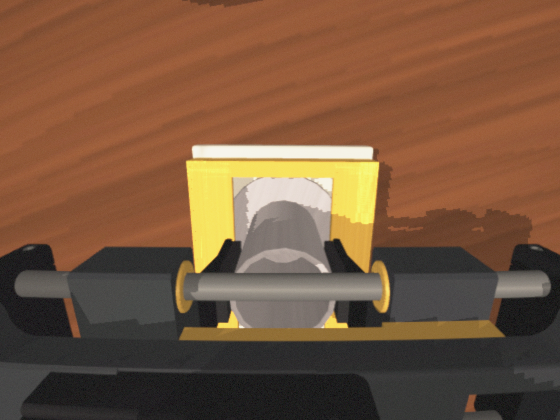

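The foot meets the stop (row 177) with a 10 N reaction and rests on the slab. Next I'll release and rise.

>>> drive_tool(angular=[[0, 0, 0], [0, 0, 0], [0, 0, 0], [0, 0, 0], [0, 0, 0], [0, 0, 0], [0, 0, 0], [0, 0, 0], [0, 0, 0], [0, 0, 0], [0, 0, 0], [0, 0, 0], [0, 0, 0], [0, 0, 0], [0, 0, 0], [0, 0, 0], [0, 0, 0], [0, 0, 0]], delta_pos=[[0, 0, 0], [0, 0, 0], [0, 0, 0], [0, 0, 0], [0, 0, 0], [0, 0, 0], [0, 0, -0.5], [0, 0, -1], [0, 0, -1.5], [0, 0, -2], [0, 0, -2], [0, 0, -2], [0, 0, -2], [0, 0, -2], [0, 0, -2], [0, 0, -1], [0, 0, 0], [0, 0, 0]], gripper=[8.7, 8.7, 8.7, 8.7, 8.7, 8.7, 8.7, 8.7, 8.7, 8.7, 8.7, 8.7, 8.7, 8.7, 8.7, 8.7, 8.7, 8.7])

```text
time_s: 13.2
tool_pos: [0.6103, 0.1618, 0.2293]
tool_rot: [180.0, 0.0, -18.1]
force: [-0.6, -0.2, -0.2]
grip_width: 0.087
grasp_force: 0.0
```

```bash
python3 - <<'E'
from fit import *
o=telemetry.get_obs();print(o['tool_pos'],o['force'],o['grip_width'])
M=R.from_euler('z',-.317).as_matrix()
w=eyes.read_camera('wrist');s=eyes.read_camera('side');t=eyes.read_camera('top')
cv2.imwrite('pics/f.png',np.hstack([cv2.resize(x['pixels'],(400,300)) for x in(w,s)])[:,:,::-1])
for c,n,P,p0 in((s,'candle_cup',[.431,-.124,.05],[.431,-.124]),(t,'candle_cup',[.431,-.124,.05],[.431,-.124]),(w,'incense_pot',[.6075,.163,.06],[.6075,.163])):
    try: print(n,fit([c],[pick(c,n,P)],POT,p0,[.005,.005]))
    except Exception as e: print(e)
E
```

```text
[0.61030984 0.16183193 0.22933749] [-0.59982983 -0.20032403 -0.21927437] 0.08701746945784548
candle_cup (array([ 0.43218286, -0.12669348]), np.float64(0.2688652073732719))
candle_cup (array([ 0.43043562, -0.12431024]), np.float64(0.05067204301075269))
incense_pot (array([0.60462559, 0.16427963]), np.float64(0.12215430016863406))
```

View pics/f.png

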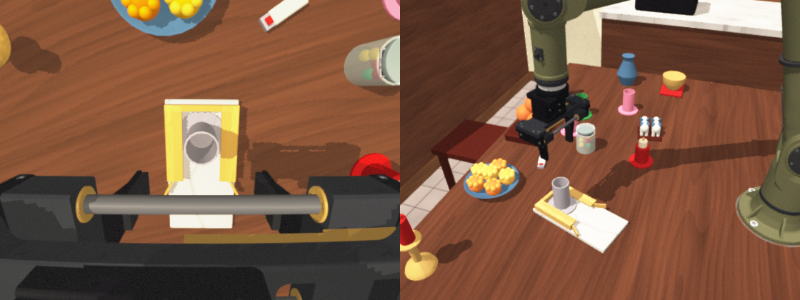

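```bash
python3 - <<'E'
from fit import *
c=eyes.read_camera('wrist');cv2.imwrite('pics/z.png',cv2.resize(c['pixels'][130:270,210:360],(640,597),interpolation=cv2.INTER_CUBIC)[:,:,::-1])
M=R.from_euler('z',-.317).as_matrix()
for x in(.08,.077): print(proj(c,[[.5317,.1885,0]+M@[x+.042,0,.018],[.5317,.1885,0]+M@[.122,0,.031]]))
E
```

```text
[[281.34272166 154.07915323]
 [281.32934121 155.21852158]]
[[281.34130495 156.63375277]
 [281.32934121 155.21852158]]
```

View pics/z.png

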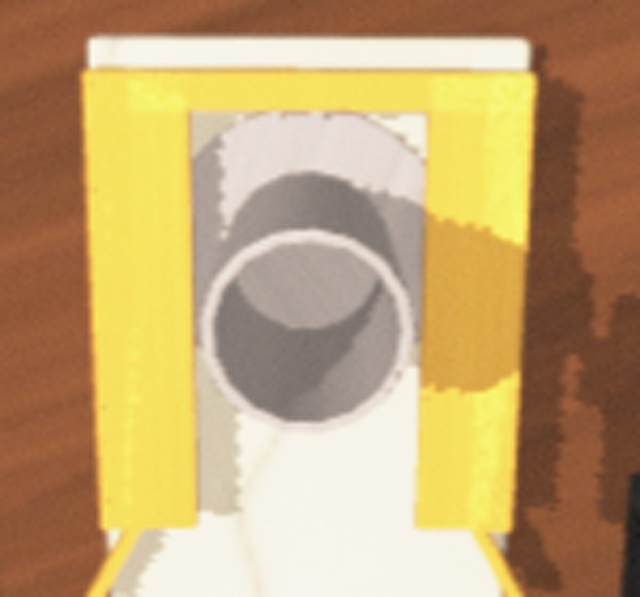

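The foot's edge touches the end stop (crop row 112), sits under both lips, and the pot is upright. The candle cup hasn't moved, so I'm handing in.

```bash
python3 -c "
from cell import env
print(env.sign_off())"
```

```text
the job is handed in; nothing more can be done
None
```

The steel incense pot is fully home under both brass lips against the end stop, upright and released, the red candle cup has not moved measurably, and the job is handed in; no verdict came back.

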